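# Report a stray screwdriver at the tool check

### The arm

A 6-joint arm with a two-finger parallel gripper is mounted at the origin on the work surface. World frame = base frame: x ahead of the robot, y to its left, z up, the work surface at z = 0. Lengths are in mm, angles in rad, forces in N, time in s.
With the tool pointing down it reaches from about 350 to 975 mm from the base axis. Payload 7.1 kg.
Tool frame: the origin (TCP) lies between the finger pads, 19 mm behind the fingertips; this is the grasp point; z points along the fingers, y is the line along which they close (so a half turn about z gives the same grasp; the last joint's range is limited). The gripper opens to 88 mm and grips with 3 to 60 N. Pads are 20 mm wide; open, the fingers measure 115 mm over their backs; the gripper's body (75 mm by 178 mm) begins 61 mm behind the grasp point.
Start: joints at [-1.212, 0.423, 1.63, -0, 1.089, -0.019], TCP at [230.564, -580.9, 241.375] pointing down, gripper open.
Joint ranges: [-3, 3], [-0.9, 2.11], [0.09, 2.58], [-1.31, 4.45], [0.11, 2.69], [-2.54, 2.54]. Speed limits (rad/s): [2.39, 2.39, 3.01, 3.14, 3.14, 3.14].

### API

Orientations are given as a rotation vector (axis times angle).
In Python, from workcell import get_obs, optics, close_job, spotter gives the robot as it stands. The module is installed in compiled form; this text tells all that it offers.
- The arm moves only by the tool move_arm, never from a script. Its argument "rows" is a list of rows, each a list of 5 numbers: the shift along the tool's x, y, z in cm, then the turn about the tool's z in degrees, then the opening in per cent of the stroke, from 0 (shut) to 100 (fully open). A call has 1 to 10 rows; each row shifts and turns the commanded pose from where the row before left it, along the tool's axes as they then stand; what a row does not reach is not made up. A row lasts 1/8 s, in which the tool goes at most 62.5 mm and 10.7 degrees, less where a joint would pass 70% of its speed; a pose out of reach is approached as far as the arm can. A call with a gripper value outside its range is refused whole. The fingers move at their own pace and stop on an object; the grip force is fixed at half the most. Time passes only in rows, so rows that do not move let the fingers close. It gives the time, the measured TCP pose, the force, the opening and the grip force at its end, in the units of the state.
- get_obs(): the state, without advancing time (a new reading comes with each control period).
- optics.get_image(name): name is "side" or "top" or "wrist"; returns the picture (384x512x3 uint8, blue, green, red); there is no depth.
- optics.calibration(name): a dict with "camera_matrix" (3x3 intrinsics, pixels), "xyz" and "orientation" of the camera in the world. Camera axes: x right, y down, z forward; pixel columns grow to the right and rows downward; lengths in mm; the calibration is good to about 2 mm. A picture is of the moment at which its call begins: read the wrist's pose just before it. calibration takes no time and is no camera call; for the wrist camera it gives the pose at the moment of the call.
- close_job(): hands the job in; it is judged then, once.
Trained networks look in the newest picture that a camera, given by its name, has taken for a name from the list of things; names that differ only in an ending like _2 or _b are one class to them, and where a whole thing is asked for, a point or a joint stands for the part that bears it (a point fixed in the world has none). Each returns a list of dicts, best first, with "conf" (0 to 1); they miss things now and then, are a little off and sometimes report something else, mostly with a low value. They report only what shows in the picture. A call takes as long as a camera call.
- spotter.find_in(camera, label): "point" ([column, row] in pixels, amid what is visible of it).
- spotter.regions_of(camera, label): "region" (384x512 bool, what is visible of it) and "point" ([column, row] in pixels, amid what is visible of it).
The state is a dict: "t": time; "qpos": joint angles; "qvel": joint speeds; "joint_torque": joint torques, N m; "ee_pos": TCP position; "orientation": TCP orientation; "ft_force": force on the tool from outside, world axes, zero at the start; "moment": the same for the moment, N m; "width": finger opening in mm; "grasp_force": force on a finger pad.
Only numpy, scipy, OpenCV 4.12 (cv2) and the standard library are available. Lean on these libraries where they do the work, as an engineer would, in place of code of your own. Each camera call takes 0.05 s, during which the arm holds its last target. There are 200 camera calls.

### The job

The yellow-handled screwdriver has been left out of the tool tray. Show this to your workmate: with the fingertips pointing down, point at the handle of the yellow screwdriver from about 3 cm above it and stay there for three seconds, then point in the same way at the middle of the tray's one empty slot for three seconds, and finally push the red slider of the status strip all the way to the other end of its track to report the tool missing. Touch none of the tools nor the tray, lift nothing, and leave everything else where it is.

Things in the scene. Friction and masses are not known exactly. Their poses are not given: they have to be found in the camera images.
- yellow_driver: The stray screwdriver with a yellow handle (black band), lying flat on the bench, 190 mm long along its x. Origin: on its underside (bench level). The handle, 95 x 30 x 24 mm, runs from x = -92 to +2 mm; the steel blade points to +x, as far as x = +94 mm.
- yellow_driver_handle (a point): Middle of the top of the yellow handle, 24 mm above the bench; x along the screwdriver towards the blade, z up.
- tray: Black foam tool tray, 240 (x) x 275 (y) x 24 mm high, fixed. Four slots along x, 216 x 50 mm, centred at y = -97.5, -32.5, 32.5 and 97.5 mm; yellow floors 10 mm above the bench, ribs between them 24 mm. Three slots hold a tool, no higher than 36 mm above the bench; which one is empty varies. Origin: centre of the underside.
- gap: The empty slot: a bare yellow floor, 212 x 47 mm. Origin: the middle of the slot's floor, 10 mm above the bench; x along the slot, z up.
- red_driver: Screwdriver with a red handle in its slot of the tray, 190 mm long along x, 24 mm thick. Origin: middle of its underside.
- wrench: Steel wrench in its slot of the tray, 180 mm long along x, 12 mm thick at most. Origin: middle of its underside.
- chisel: Chisel with a wooden handle in its slot of the tray, 185 mm long along x, 22 mm thick. Origin: on its underside near the middle.
- status_base: Aluminium track of the status strip, 40 (x) x 170 (y) x 14 mm high, fixed to the bench. Origin: centre of the underside. The red slider runs along it towards the track's own +y, which is its far end; its middle is at y = -60 mm + joint value. It stands on either side of the tray.
- status (a joint): Travel of the red slider in m: 0 at the track's -y end, 0.12 at the far (+y) end stop. It starts between 0 and 0.03. It moves against about 1.5 N of friction and stays where it is left.
- status_top (a point): Middle of the top of the red slider, a block 28 (x) x 20 (along the travel, y) x 40 mm high standing on the track; its top is 54 mm above the bench. Axes as those of the track.
- sanding_roll: Upright roll of blue abrasive, 90 mm across, 100 mm high, behind the tray; leave alone. Origin: centre of its underside.
- jar: Steel jar with a wooden cap, 68 mm across, 90 mm high, behind the tray; leave alone. Origin: centre of its underside.
- offcut: Offcut of pale wood, 100 x 60 x 40 mm, on the left at the back; leave alone. Origin: centre of its underside.
- hammer: Hammer with a wooden handle lying on the right at the back, 270 mm long along its x, 26 mm thick; leave alone. Origin: middle of its underside.

How it is judged (in metres and radians):
On the way, in this order (a step that is already met when the one before it is completed fails the run):
1. the fingertips point at the yellow screwdriver's handle from just above it for 2.5 s (x of the grasp point in the frame of yellow_driver_handle between -0.055 and 0.055 m and y of the grasp point in the frame of yellow_driver_handle between -0.025 and 0.025 m and height (world z) of the grasp point below 0.1 m and angle between the grasp point's own z axis and vertical above 2.2 rad), for 2.5 s.
2. the fingertips point at the middle of the empty slot from just above it for 2.5 s (x of the grasp point in the frame of gap between -0.06 and 0.06 m and y of the grasp point in the frame of gap between -0.027 and 0.027 m and height (world z) of the grasp point below 0.1 m and angle between the grasp point's own z axis and vertical above 2.2 rad), for 2.5 s.
3. the red slider is pushed to its far end (value of joint status above 0.112 m), for 0.2 s.
At the end, for the whole second after the job is handed in: After both pointings, the red slider rests within 8 mm of its far end stop; every tool is within 8 mm of where it was, every other loose thing within 15 mm. A pointing: TCP under 100 mm above the bench, within 25 mm across and 55 mm along the middle of the handle or slot, for 2.5 s (value of joint status above 0.112 m and distance of each of yellow_driver, red_driver, wrench, chisel from where it was at the start of the episode below 0.008 m and linear speed of yellow_driver below 0.02 m/s and distance of each of sanding_roll, jar, offcut, hammer from where it was at the start of the episode below 0.015 m); the robot touches nothing.
It fails at once if the robot touches the yellow screwdriver (contact force between the arm and yellow_driver above 0.5 N).
It fails at once if the robot touches the tool tray or a tool in it (contact force between the arm and tray above 0.5 N or contact force between the arm and red_driver above 0.5 N or contact force between the arm and wrench above 0.5 N or contact force between the arm and chisel above 0.5 N).
It fails at once if a tool is shifted by more than 8 mm (distance of any of yellow_driver, red_driver, wrench, chisel from where it was at the start of the episode above 0.008 m).
It fails at once if the yellow screwdriver is lifted off the bench (height (world z) of yellow_driver above 0.015 m).
It fails at once if another thing on the bench is shifted by more than 15 mm (distance of any of sanding_roll, jar, offcut, hammer from where it was at the start of the episode above 0.015 m).
It also fails if it takes over 61 s, if anything falls off the work surface, if the arm or the gripper's body presses on something with over 40 N, if the wrist force passes 120 N, or if a joint passes its speed limit or range.

## Working session

There is one attempt and no reset: what is moved stays moved. The work goes in short steps, Python scripts to look and compute and a tool call to move; the robot and the scene stay as the last step left them, time stands still between calls to the robot, and variables do not carry over. Pictures are saved under pics/ and viewed, at most 10 in all, crops included, and the job is handed in when it is done.

Besides the shell and the picture viewer there is one more tool, called after "Emit:" as name(argument=value, ...), one argument or row to a line, values as JSON. move_arm: Moves the arm, as the interface text tells. Its arguments: {"type":"object","properties":{"rows":{"type":"array","items":{"type":"array","items":{"type":"number"}}}},"required":["rows"]}

```bash
mkdir -p pics
cat > h.py <<'E'
import numpy as np, cv2
from scipy.spatial.transform import Rotation as R
from workcell import get_obs, optics, spotter
def rot(o):
    o=np.array(o,float)
    return o if o.shape==(3,3) else R.from_rotvec(o).as_matrix() if o.size==3 else R.from_quat(o).as_matrix()
def ray(cam,px,z):
    c=optics.calibration(cam); K=np.array(c["camera_matrix"]); M=rot(c["orientation"]); p=np.array(c["xyz"],float)
    px=np.atleast_2d(np.array(px,float))
    d=(M@np.linalg.inv(K)@np.c_[px,np.ones(len(px))].T).T
    return p+d*((z-p[2])/d[:,2])[:,None]
E
python3 - <<'E'
from h import *
o=get_obs(); print(o)
for n in("top","side"):
    im=optics.get_image(n); cv2.imwrite(f"pics/{n}0.png",im); print(n,optics.calibration(n))
    for l,z in(("yellow_driver",12),("yellow_driver_handle",24),("tray",20),("gap",10),("red_driver",22),("wrench",18),("chisel",20),("status_base",14),("status_top",54),("hammer",13),("jar",90),("sanding_roll",100),("offcut",40)):
        r=spotter.regions_of(n,l)
        for q in r[:2]:
            ys,xs=np.nonzero(q["region"]); P=ray(n,np.c_[xs,ys],z)[:,:2]
            rc=cv2.minAreaRect(P.astype(np.float32))
            print(n,l,round(q["conf"],2),np.round(q["point"]),"w",ray(n,q["point"],z)[0,:2].round(),"rect",np.round(rc[0]),np.round(rc[1]),round(rc[2]))
E
```

```text
{'t': 0.0, 'qpos': array([-1.21201348e+00,  4.23846056e-01,  1.63066840e+00,  8.41779163e-06,
        1.08858556e+00, -1.89777648e-02]), 'qvel': array([-3.62642285e-04,  1.06665763e-03, -3.39251668e-06,  3.40322049e-04,
       -1.12497018e-05,  4.25932873e-04]), 'joint_torque': array([ 1.77405022e-03, -5.44616890e+01, -2.73658437e+01,  6.45376160e-02,
        2.26931105e-02, -1.31226798e-04]), 'ee_pos': array([ 230.38314257, -580.43599676,  240.6069011 ]), 'orientation': array([-3.08426035e+00, -5.89577812e-01,  3.88629815e-04]), 'ft_force': array([ 0.46059354,  0.36284549, -0.38215336]), 'moment': array([ 0.01898114, -0.02796125,  0.00484252]), 'grasp_force': 0.0, 'width': 88.40039456588674}
top {'camera_matrix': array([[451.6348938 ,   0.        , 256.92685055],
       [  0.        , 451.6348938 , 192.33238319],
       [  0.        ,   0.        ,   1.        ]]), 'xyz': array([ 485.21296561,  -27.24585433, 1359.5819603 ]), 'orientation': array([-2.17971636,  2.1837272 , -0.10231979])}
top yellow_driver 0.56 [367. 230.] w [ 486. -365.] rect [ 501. -356.] [159.  31.] 18
top yellow_d
[... 1674 characters left out ...]
. 179.] 84
side wrench 0.56 [273. 206.] w [525. -34.] rect [527. -31.] [ 35. 175.] 86
side chisel 0.81 [271. 221.] w [513.  21.] rect [531.  31.] [ 36. 184.] 86
side chisel 0.65 [290. 193.] w [493. -96.] rect [ 523. -101.] [ 44. 181.] 85
side status_top 0.56 [240. 308.] w [498. 316.] rect [500. 308.] [27. 39.] 19
side hammer 0.68 [260. 114.] w [ 691. -433.] rect [ 668. -391.] [ 89. 294.] 11
side jar 0.87 [174. 218.] w [733. 146.] rect [738. 135.] [ 63. 134.] 34
side sanding_roll 0.92 [203. 162.] w [738. -64.] rect [740. -64.] [ 89. 190.] 24
side offcut 0.85 [166. 286.] w [685. 308.] rect [690. 308.] [118.  77.] 83
side offcut 0.74 [316. 139.] w [ 473. -327.] rect [ 506. -318.] [172.  44.] 17
```

View pics/top0.png

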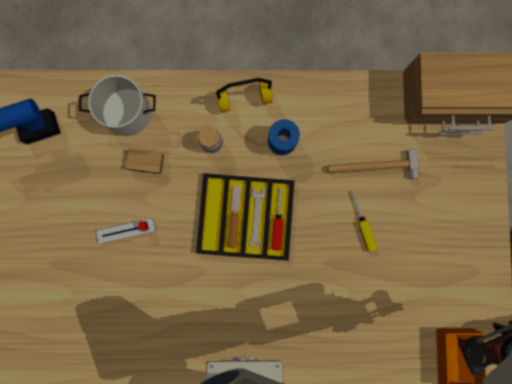

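View pics/side0.png

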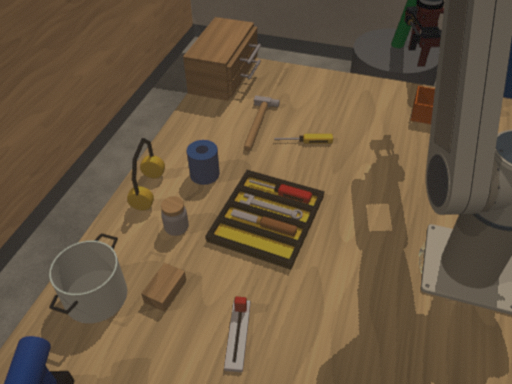

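Top view: the yellow handle is near (368,235) with its blade pointing to (352,192). The empty slot is the leftmost, at (213,213). The slider sits at (143,226), at the right end of its track, whose far end is near (97,236). The side view agrees.

Run:
```python
from h import *
def seg(n,lo,hi,box,z):
    im=cv2.cvtColor(cv2.imread(f"pics/{n}0.png"),cv2.COLOR_BGR2HSV)
    m=cv2.inRange(im,lo,hi); k=np.zeros_like(m); x0,y0,x1,y1=box; k[y0:y1,x0:x1]=m[y0:y1,x0:x1]
    ys,xs=np.nonzero(k); P=ray(n,np.c_[xs,ys],z)[:,:2]; rc=cv2.minAreaRect(P.astype(np.float32))
    print(n,z,len(xs),P.mean(0).round(),"px",xs.min(),xs.max(),ys.min(),ys.max(),[np.round(a) for a in rc]); print(cv2.boxPoints(rc).round().tolist())
Y=((22,150,90),(35,255,255)); Rd=((0,170,60),(8,255,255))
seg("top",*Y,(340,180,390,260),14); seg("side",*Y,(270,125,340,150),14)
seg("top",*Rd,(125,210,165,240),54); seg("side",*Rd,(225,285,260,330),54)
r=spotter.regions_of
optics.get_image("top")
q=r("top","status_base")[0]; ys,xs=np.nonzero(q["region"]); P=ray("top",np.c_[xs,ys],14)[:,:2]
rc=cv2.minAreaRect(P.astype(np.float32)); print(rc,cv2.boxPoints(rc).round().tolist())
```

```text
top 14 336 [ 471. -369.] px 359 377 220 251 [array([ 471., -368.]), array([95., 32.]), np.float64(17.0)]
[[421.0, -367.0], [430.0, -398.0], [521.0, -369.0], [511.0, -339.0]]
side 14 118 [ 475. -375.] px 304 332 134 138 [array([ 475., -374.]), array([89., 20.]), np.float64(17.0)]
[[429.0, -377.0], [435.0, -397.0], [521.0, -370.0], [515.0, -351.0]]
top 54 58 [501. 291.] px 139 146 222 229 [array([502., 291.]), array([20., 20.]), np.float64(90.0)]
[[492.0, 281.0], [512.0, 281.0], [512.0, 301.0], [492.0, 301.0]]
side 54 73 [503. 298.] px 235 245 297 304 [array([503., 299.]), array([23., 18.]), np.float64(18.0)]
[[489.0, 304.0], [495.0, 286.0], [517.0, 293.0], [511.0, 311.0]]
((487.73529052734375, 352.2886962890625), (42.47464370727539, 172.45680236816406), 12.480947494506836) [[448.0, 432.0], [486.0, 264.0], [527.0, 273.0], [490.0, 441.0]]
```

Emit:
move_arm(
  rows=[
    [0,0,0,9.2,0],
    [0,0,0,0,0],
    [0,0,0,0,0],
  ],
)

```text
t: 1.88
ee_pos: [230.6, -580.9, 241.4]
orientation: [-3.123, -0.345, 0.0]
ft_force: [0.3, -0.3, 1.1]
width: 61.0
grasp_force: 0.0
```

```bash
cat > d.py <<'E'
import sys
from h import *
def to(x,y,z):
    o=get_obs(); M=rot(o["orientation"]); d=M.T@(np.array([x,y,z])-o["ee_pos"])/10
    print("t",o["t"],"at",o["ee_pos"].round(1),"yaw",np.degrees(np.arctan2(M[1,0],M[0,0])).round(1),"zz",M[2,2].round(3),"w",round(o["width"]),"F",o["ft_force"].round(1)); print("cm",d.round(2))
to(*map(float,sys.argv[1:4]))
E
python3 d.py 471 -368 73
```

```text
t 1.875 at [ 230.6 -580.9  241.4] yaw 12.6 zz -1.0 w 61 F [ 0.3 -0.3  1.1]
cm [ 28.11 -15.52  16.84]
```

Emit:
move_arm(
  rows=[
    [4.0,-2.2,0,0,0],
    [4.0,-2.2,0,0,0],
    [4.0,-2.2,0,0,0],
    [4.0,-2.2,0,0,0],
    [4.0,-2.2,0,0,0],
    [4.0,-2.2,0,0,0],
    [4.1,-2.3,0,0,0],
    [0,0,4,0,0],
    [0,0,4,0,0],
    [0,0,0,0,0],
  ],
)

```text
t: 3.12
ee_pos: [470.0, -367.5, 158.7]
orientation: [-3.118, -0.343, 0.007]
ft_force: [0.0, 0.7, 0.8]
width: 0.4
grasp_force: 0.0
```

```bash
python3 d.py 471 -368 73
python3 - <<'E'
from h import *
a=optics.get_image("top");b=optics.get_image("side")
cv2.imwrite("pics/p1.png",np.hstack([cv2.resize(a[160:310,300:450],(400,400)),cv2.resize(b[60:210,230:380],(400,400))]))
E
```

```text
t 3.125 at [ 470.  -367.5  158.7] yaw 12.6 zz -1.0 w 0 F [0.  0.7 0.8]
cm [0.12 0.12 8.57]
```

View pics/p1.png

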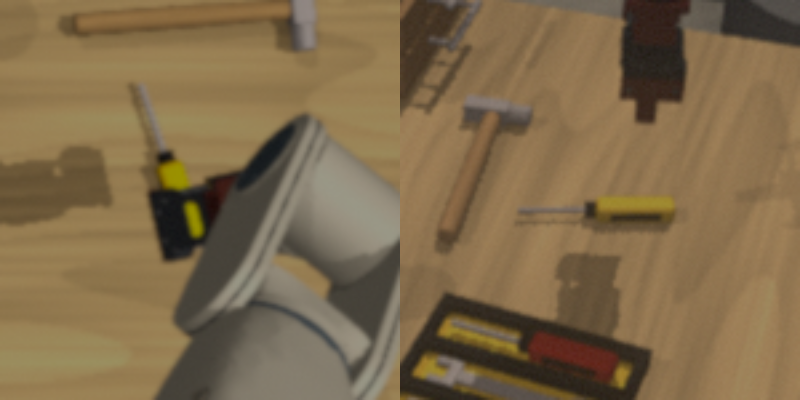

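The gripper is over the handle and the fingers are still high, so I'll descend.

Emit:
move_arm(
  rows=[
    [0.1,0.1,3,0,0],
    [0,0,3,0,0],
    [0,0,1.5,0,0],
    [0,0,1.0,0,0],
    [0,0,0,0,0],
    [0,0,0,0,0],
    [0,0,0,0,0],
    [0,0,0,0,0],
    [0,0,0,0,0],
    [0,0,0,0,0],
  ],
)

```text
t: 4.47
ee_pos: [472.8, -369.7, 76.4]
orientation: [3.123, 0.341, 0.0]
ft_force: [-0.3, 0.4, -0.2]
width: 0.3
grasp_force: 0.0
```

```bash
python3 d.py 471 -368 73
python3 - <<'E'
from h import *
a=optics.get_image("wrist");b=optics.get_image("side")
cv2.imwrite("pics/p2.png",np.hstack([cv2.resize(a,(400,300)),cv2.resize(b[80:180,250:383],(400,300))]))
E
```

```text
t 4.475 at [ 472.8 -369.7   76.4] yaw 12.4 zz -1.0 w 0 F [-0.3  0.4 -0.2]
cm [-0.13 -0.21  0.34]
```

View pics/p2.png

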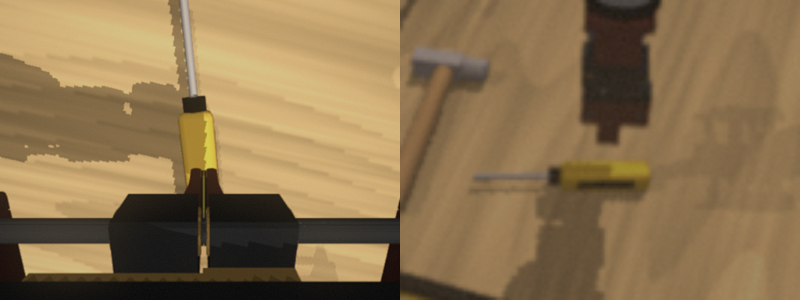

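Emit:
move_arm(
  rows=[
    [0,0,0,0,0],
    [0,0,0,0,0],
    [0,0,0,0,0],
    [0,0,0,0,0],
    [0,0,0,0,0],
    [0,0,0,0,0],
    [0,0,0,0,0],
    [0,0,0,0,0],
    [0,0,0,0,0],
    [0,0,0,0,0],
  ],
)

```text
t: 5.82
ee_pos: [472.8, -369.8, 76.4]
orientation: [3.123, 0.341, 0.0]
ft_force: [0.1, 0.6, -0.2]
width: 0.5
grasp_force: 0.0
```

Emit:
move_arm(
  rows=[
    [0,0,0,0,0],
    [0,0,0,0,0],
    [0,0,0,0,0],
    [0,0,0,0,0],
    [0,0,0,0,0],
    [0,0,0,0,0],
    [0,0,0,0,0],
    [0,0,0,0,0],
    [0,0,0,0,0],
    [0,0,0,0,0],
  ],
)

```text
t: 7.08
ee_pos: [472.7, -369.7, 76.4]
orientation: [3.123, 0.341, -0.0]
ft_force: [-0.2, -0.0, 0.2]
width: 0.4
grasp_force: 0.0
```

The wrist and side views show the closed fingertips over the yellow handle with about 3 cm of clearance. I'll dwell a little longer, then lift and travel.

Emit:
move_arm(
  rows=[
    [0,0,0,0,0],
    [0,0,0,0,0],
    [0,0,0,0,0],
    [0,0,0,0,0],
    [0,0,-3,0,0],
    [0,0,-4,0,0],
    [0,0,-4,0,0],
    [0,0,-1,0,0],
  ],
)

```text
t: 8.07
ee_pos: [473.9, -370.7, 199.1]
orientation: [3.12, 0.34, 0.005]
ft_force: [0.2, -0.7, -0.0]
width: 0.4
grasp_force: 0.0
```

Emit:
move_arm(
  rows=[
    [1.6,-4.4,0,0,0],
    [1.6,-4.4,0,0,0],
    [1.6,-4.4,0,0,0],
    [1.6,-4.4,0,0,0],
    [1.6,-4.4,0,0,0],
    [1.6,-4.4,0,0,0],
    [1.6,-4.4,0,0,0],
    [1.6,-4.4,0,0,0],
    [1.6,-4.4,0,0,0],
    [1.8,-4.6,0,0,0],
  ],
)

```text
t: 9.32
ee_pos: [535.1, 98.2, 195.3]
orientation: [3.123, 0.34, -0.003]
ft_force: [0.7, -1.0, 0.2]
width: 0.2
grasp_force: 0.0
```

```bash
python3 d.py 536 97 66
python3 - <<'E'
from h import *
a=optics.get_image("wrist");b=optics.get_image("side")
for q in spotter.find_in("wrist","gap")[:2]: print(q, ray("wrist",q["point"],10))
cv2.imwrite("pics/p3.png",np.hstack([cv2.resize(a,(400,300)),cv2.resize(b[150:300,170:370],(400,300))]))
E
```

```text
t 9.325 at [535.1  98.2 195.3] yaw 12.4 zz -1.0 w 0 F [ 0.7 -1.   0.2]
cm [ 0.09  0.13 12.93]
{'point': [269.4, 148.7], 'conf': 0.76} [[561.8949511  95.089067   10.       ]]
```

View pics/p3.png

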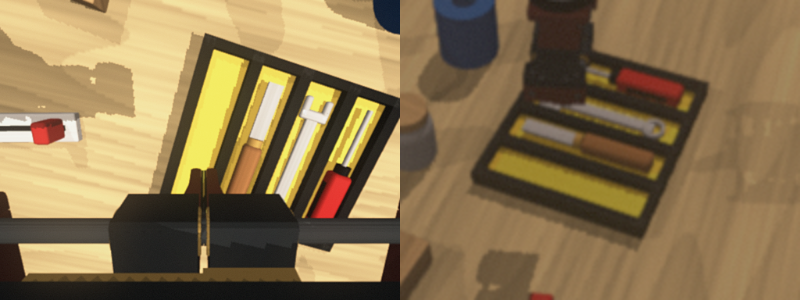

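The arm is above the tray and the leftmost slot is bare, with the slot line consistent with (536, 97). Descend and dwell.

Emit:
move_arm(
  rows=[
    [0.1,0.1,3,0,0],
    [0,0,4,0,0],
    [0,0,3,0,0],
    [0,0,2,0,0],
    [0,0,0.8,0,0],
    [0,0,0,0,0],
    [0,0,0,0,0],
    [0,0,0,0,0],
    [0,0,0,0,0],
    [0,0,0,0,0],
  ],
)

```text
t: 10.72
ee_pos: [537.0, 96.1, 68.7]
orientation: [-3.123, -0.341, -0.001]
ft_force: [0.5, 0.9, -0.1]
width: 0.3
grasp_force: 0.0
```

```bash
python3 d.py 536 97 66
python3 - <<'E'
from h import *
a=optics.get_image("wrist");b=optics.get_image("side")
cv2.imwrite("pics/p4.png",np.hstack([cv2.resize(a,(400,300)),cv2.resize(b[150:300,170:370],(400,300))]))
E
```

```text
t 10.725 at [537.   96.1  68.7] yaw 12.5 zz -1.0 w 0 F [ 0.5  0.9 -0.1]
cm [-0.08 -0.11  0.27]
```

View pics/p4.png

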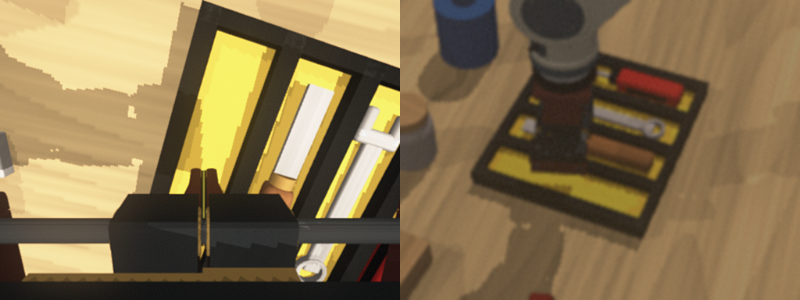

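Emit:
move_arm(
  rows=[
    [0,0,0,0,0],
    [0,0,0,0,0],
    [0,0,0,0,0],
    [0,0,0,0,0],
    [0,0,0,0,0],
    [0,0,0,0,0],
    [0,0,0,0,0],
    [0,0,0,0,0],
    [0,0,0,0,0],
    [0,0,0,0,0],
  ],
)

```text
t: 12.08
ee_pos: [536.9, 96.0, 68.4]
orientation: [-3.123, -0.341, -0.0]
ft_force: [0.0, 0.4, -0.0]
width: 0.5
grasp_force: 0.0
```

Emit:
move_arm(
  rows=[
    [0,0,0,0,0],
    [0,0,0,0,0],
    [0,0,0,0,0],
    [0,0,0,0,0],
    [0,0,0,0,0],
    [0,0,0,0,0],
    [0,0,0,0,0],
    [0,0,0,0,0],
    [0,0,0,0,0],
    [0,0,0,0,0],
  ],
)

```text
t: 13.32
ee_pos: [536.9, 96.0, 68.4]
orientation: [-3.123, -0.341, 0.0]
ft_force: [0.2, 0.5, 0.4]
width: 0.3
grasp_force: 0.0
```

Fingertips are over the empty slot between the ribs. A few more dwell rows, then lift.

Emit:
move_arm(
  rows=[
    [0,0,0,0,0],
    [0,0,0,0,0],
    [0,0,0,0,0],
    [0,0,0,0,0],
    [0,0,-3,0,0],
    [0,0,-4,0,0],
    [0,0,-2,0,0],
    [0,0,0,0,0],
  ],
)

```text
t: 14.32
ee_pos: [537.9, 96.2, 159.8]
orientation: [-3.123, -0.341, -0.005]
ft_force: [-0.4, 0.2, -0.0]
width: 0.3
grasp_force: 0.0
```

```bash
python3 d.py 510.5 247 50
python3 - <<'E'
from h import *
for n in("top","side"):
    im=cv2.cvtColor(optics.get_image(n),cv2.COLOR_BGR2HSV); m=cv2.inRange(im,(0,170,60),(8,255,255))
    k=np.zeros_like(m); x0,y0,x1,y1=dict(top=(125,210,165,240),side=(225,285,260,330))[n]; k[y0:y1,x0:x1]=m[y0:y1,x0:x1]
    ys,xs=np.nonzero(k)
    if len(xs): print(n,len(xs),ray(n,np.c_[xs,ys],54).mean(0).round())
E
```

```text
t 14.325 at [537.9  96.2 159.8] yaw 12.4 zz -1.0 w 0 F [-0.4  0.2 -0. ]
cm [  0.54 -15.32  10.98]
top 57 [501. 291.  54.]
side 70 [501. 301.  54.]
```

Emit:
move_arm(
  rows=[
    [0.1,-3.8,0,0,0],
    [0.1,-3.8,0,0,0],
    [0.1,-3.8,0,0,0],
    [0.2,-3.9,0,0,0],
    [0,0,3,0,0],
    [0,0,4,0,0],
    [0,0,3,0,0],
    [0,0,0.7,0,0],
    [0,0,0,0,0],
    [0,0,0,0,0],
  ],
)

```text
t: 15.68
ee_pos: [509.5, 246.8, 52.3]
orientation: [-3.123, -0.34, -0.002]
ft_force: [-0.0, -0.7, -0.2]
width: 0.6
grasp_force: 0.0
```

```bash
python3 d.py 474.5 400 50
python3 - <<'E'
from h import *
a=optics.get_image("wrist");b=optics.get_image("side")
cv2.imwrite("pics/p5.png",np.hstack([cv2.resize(a,(400,300)),cv2.resize(b[234:384,150:350],(400,300))]))
E
```

```text
t 15.675 at [509.5 246.8  52.3] yaw 12.4 zz -1.0 w 1 F [-0.  -0.7 -0.2]
cm [ -0.11 -15.72   0.23]
```

View pics/p5.png

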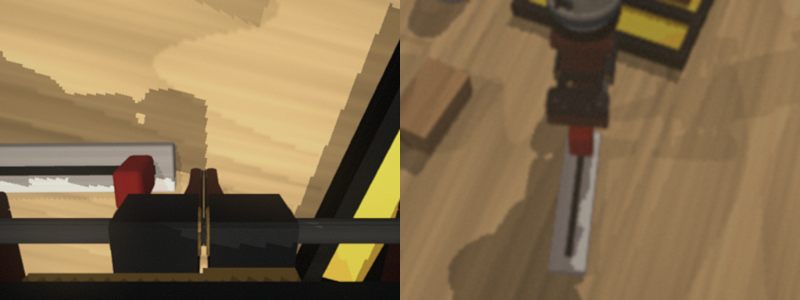

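Fingers are beside the slider's near end at its height, on its line. Push along −y of the tool.

Emit:
move_arm(
  rows=[
    [0,-1.0,0.2,0,0],
    [0,-1.0,0,0,0],
    [0,-1.3,0,0,0],
    [0,-1.5,0,0,0],
    [0,-1.5,0,0,0],
    [0,-1.5,0,0,0],
    [0,-1.5,0,0,0],
    [0,-1.5,0,0,0],
    [0,-1.2,0,0,0],
    [0,0,0,0,0],
  ],
)

```text
t: 17.02
ee_pos: [482.9, 364.9, 49.4]
orientation: [-3.122, -0.342, -0.001]
ft_force: [-0.2, -0.3, -0.4]
width: 0.5
grasp_force: 0.0
```

```bash
python3 d.py 480 388 50
python3 - <<'E'
from h import *
a=optics.get_image("wrist");b=optics.get_image("side")
cv2.imwrite("pics/p6.png",np.hstack([cv2.resize(a,(400,300)),cv2.resize(b[234:384,150:350],(400,300))]))
E
```

```text
t 17.025 at [482.9 364.9  49.4] yaw 12.5 zz -1.0 w 1 F [-0.2 -0.3 -0.4]
cm [ 0.22 -2.32 -0.06]
```

View pics/p6.png

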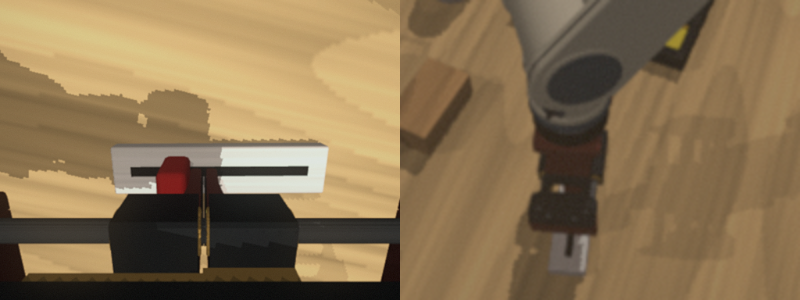

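The slider (left panel, about (172,175)) is moving with the fingers, with roughly 25 mm left to go.

Emit:
move_arm(
  rows=[
    [0.1,-0.7,0,0,0],
    [0.1,-0.7,0,0,0],
    [0,-0.6,0,0,0],
    [0,-0.2,0,0,0],
    [0,0,0,0,0],
    [0,0,0,0,0],
  ],
)

```text
t: 17.88
ee_pos: [480.4, 385.9, 49.6]
orientation: [-3.123, -0.34, -0.001]
ft_force: [0.2, 0.5, -0.3]
width: 0.4
grasp_force: 0.0
```

Emit:
move_arm(
  rows=[
    [0,-0.2,0,0,0],
    [0,0,0,0,0],
    [0,0,0,0,0],
  ],
)

```text
t: 18.25
ee_pos: [479.8, 387.6, 49.5]
orientation: [-3.123, -0.34, -0.0]
ft_force: [0.4, -1.3, 0.4]
width: 0.4
grasp_force: 0.3
```

Emit:
move_arm(
  rows=[
    [0,-0.2,0,0,0],
    [0,0,0,0,0],
    [0,0,0,0,0],
  ],
)

```text
t: 18.62
ee_pos: [479.2, 389.6, 49.4]
orientation: [-3.123, -0.341, 0.0]
ft_force: [0.3, -0.9, 0.1]
width: 1.0
grasp_force: 0.2
```

Emit:
move_arm(
  rows=[
    [0,-0.2,0,0,0],
    [0,0,0,0,0],
    [0,0,0,0,0],
  ],
)

```text
t: 19.0
ee_pos: [478.8, 391.5, 49.4]
orientation: [-3.123, -0.341, 0.0]
ft_force: [0.7, -1.0, 0.1]
width: 0.2
grasp_force: 0.2
```

Run:
```python
from h import *
a=optics.get_image("wrist")
for l in("status_top","status_base"):
    for q in spotter.find_in("wrist",l)[:1]: print(l,q,ray("wrist",q["point"],50 if l=="status_top" else 14)[0])
cv2.imwrite("pics/p7.png",cv2.resize(a[150:260,100:450],(800,252)))
```

```text
status_top {'point': [225.3, 226.5], 'conf': 0.97} [487.43243195 411.45354926  50.        ]
status_base {'point': [337.8, 213.2], 'conf': 0.63} [495.53990553 346.73910549  14.        ]
```

View pics/p7.png

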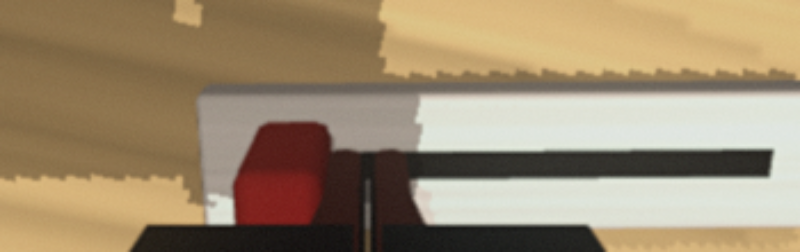

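The slider is near the track's left end, but the force hasn't risen yet. Keep nudging.

Emit:
move_arm(
  rows=[
    [0,-0.2,0,0,0],
    [0,0,0,0,0],
    [0,0,0,0,0],
  ],
)

```text
t: 19.52
ee_pos: [478.4, 393.1, 49.4]
orientation: [3.123, 0.341, -0.0]
ft_force: [-0.4, -4.5, 1.4]
width: 0.6
grasp_force: 2.0
```

Emit:
move_arm(
  rows=[
    [0,-0.2,0,0,0],
    [0,0,0,0,0],
    [0,0,0,0,0],
  ],
)

```text
t: 19.9
ee_pos: [478.3, 393.5, 49.4]
orientation: [3.12, 0.341, -0.001]
ft_force: [4.2, -12.0, 5.0]
width: 0.2
grasp_force: 6.3
```

The force is up to about 12 N, so the slider is at its end stop. Back off, rise and check.

Emit:
move_arm(
  rows=[
    [0,0,0,0,0],
    [0,1.0,0,0,0],
    [0,2.0,0,0,0],
    [0,1.0,0,0,0],
    [0,0,-4,0,0],
    [0,0,-5,0,0],
    [0,0,-5,0,0],
    [0,0,0,0,0],
    [0,0,0,0,0],
  ],
)

```text
t: 21.02
ee_pos: [486.3, 355.8, 189.0]
orientation: [3.123, 0.34, -0.001]
ft_force: [-0.2, -0.8, -1.1]
width: 0.5
grasp_force: 0.0
```

Run:
```python
from h import *
from workcell import close_job
print(get_obs()["t"])
optics.get_image("wrist")
for q in spotter.find_in("wrist","status_top")[:1]: print(q,ray("wrist",q["point"],50)[0])
print(close_job())
```

```text
21.025
{'point': [202.4, 177.8], 'conf': 0.57} [478.42786186 409.79319985  50.        ]
the job is handed in; nothing more can be done
None
```

I pointed at the yellow handle and then the empty slot for over three seconds each, pushed the red slider to its end stop (contact force rose to about 12 N), backed clear and handed the job in; no verdict came back.

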